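# Fetch the printing stamp from under the drawer flap

## Task

Pull the drawer of the wooden art chest out to its stop, then lift the flap inside it all the way up so that it stands open, and take the hand-printing stamp (the block with the upright grip) out from underneath, leaving the plain cork block in there. Finish while holding the stamp still and level in the gripper, about 15 cm above the middle of the painted board, with the drawer left out and the flap left up. Do not disturb the other things on the table and on the chest.

Things in the scene. Friction and masses are not known exactly. Their poses are not given: they have to be found in the camera images.
- chest: fixed wooden chest with one drawer, 245 deep (x) x 240 wide (y) x 128 high. Origin on the table under the middle of its front face (where the 15 thick drawer front, 96 high, lies against it); x points into the chest, away from the robot, y to its left, z up
- drawer_handle (a point): middle of the drawer's steel bar handle: round bar, 10 diameter, 100 long along the chest's y, its axis 42 in front of the drawer front and 87 above the table; two posts join it to the front at 43 either side of the middle; axes as the chest's
- drawer (a joint): drawer travel in m: 0 closed, 0.155 fully out at the stop; it slides along the chest's -x on stiff wooden runners (about 4 N of friction) and stays where it is left. It starts 0 to 15 mm open. Front compartment, under the flap: inside 123 (x) x 198 (y) x 54 deep, floor 27 above the table; a strip along its front reaches 9 over it below the hinge. The drawer front's top is 116 above the table
- flap_tab (a point): grip point in the tab on top of the flap: a wooden block 12 (x) x 24 (y) x 28 high, standing on the flap midway across, its centre 36 from the far edge; this point is 6 below the tab's top, 22 above the flap's 4 thick board. Moves with the flap, its axes as the chest's when the flap is shut. The flap is shut in line with the tops of the drawer's walls (81 above the table), and covers the front compartment of the drawer
- flap_hinge (a point): middle of the flap's hinge line, at its near (-x) edge just behind the drawer front, in the plane of the flap's underside; the hinge runs along the chest's y. With the flap shut the tab point lies 83 from it to +x and 26 above it
- flap (a joint): flap angle in rad: 0 shut (start), 1.57 upright, 1.7 at its stop; it opens up and towards the robot, its far edge rising; a light stiff hinge (0.09 N m) that stays at any angle; the flap is 118 long (x) x 206 wide (y)
- stamp: wooden hand-printing stamp, 60 (x) x 44 (y) x 12 base with an upright grip fin along its x, 56 long, 12 thick and 34 high on top; 46 high in all, about 90 g. Origin under the middle of the base, x along the fin, z up. It stands loose in the compartment under the flap, in its left or right half, its fin within 0.2 rad of the chest's x
- cork_block: plain cork block 50 x 30 x 20 high, loose in the other half of the same compartment; origin under its middle. It stays there
- board: fixed flat painted board, 200 x 200 x 5 thick, with a still life of jars and fruit, on the table beside the chest (left or right); origin under its middle
- tube: white paint tube standing on its cap on top of the chest in its front left part, 36 wide, 113 high; origin under its middle; leave alone
- pot: small jar 48 diameter, 50 high, on top of the chest in its front right part; origin under its middle; leave alone
- tape: roll of white tape lying flat, 84 outer diameter, 20 high, on the table nearer the robot than the board; origin under its middle; leave alone
- water_jar: open glass, 76 diameter, 90 high, on the table to the left; origin under its middle; leave alone
- phone: black phone lying flat, 150 x 72 x 9, on the right of the table; origin under its middle; leave alone

How it is judged (in metres and radians):
On the way, in this order (a step that is already met when the one before it is completed fails the run):
1. the drawer is out at its stop (over 147 mm of 155) (value of joint drawer above 0.147 m), for 0.2 s.
2. the flap stands up (over 1.2 rad) (value of joint flap above 1.2 rad), for 0.2 s.
3. the stamp is in the gripper, lifted over the drawer front (height (world z) of stamp above 0.12 m and contact force between stamp and the fingers above 0.5 N), for 0.1 s.
At the end, for the whole second after the job is handed in: the stamp is held by the fingers, still and level (within 0.26 rad), its underside 0.10 to 0.22 m above the table and within 50 mm of the board's middle, resting on nothing else; the drawer is still out (over 125 mm), the flap still up (over 1.0 rad), and the cork block still in its compartment (horizontal distance between stamp and board below 0.05 m and height (world z) of stamp between 0.1 and 0.22 m and angle between stamp's own z axis and vertical below 0.26 rad and linear speed of stamp below 0.03 m/s and contact force between stamp and the fingers above 0.5 N and contact force between stamp and chest below 0.2 N and contact force between stamp and board below 0.2 N and value of joint drawer above 0.125 m and value of joint flap above 1 rad and height (world z) of cork_block below 0.06 m and x of cork_block in the frame of chest between -0.16 and -0.02 m); the arm keeps its last pose, push and grip.
It fails at once if the tube or the pot is moved by more than 40 mm or tipped (distance of any of tube, pot from where it was at the start of the episode above 0.04 m or angle between any of tube, pot's own z axis and vertical above 0.6 rad).
It fails at once if the tape is moved by more than 40 mm or tipped (distance of tape from where it was at the start of the episode above 0.04 m or angle between tape's own z axis and vertical above 0.6 rad).
It fails at once if the water jar or the phone is moved by more than 40 mm or tipped (distance of any of water_jar, phone from where it was at the start of the episode above 0.04 m or angle between any of water_jar, phone's own z axis and vertical above 0.6 rad).
It fails at once if the cork block is lifted out of the drawer (height (world z) of cork_block above 0.1 m).
It also fails if it takes over 69 s, if anything falls off the work surface, if the arm or the gripper's body presses on something with over 40 N, if the wrist force passes 120 N, or if a joint passes its speed limit or range.

## Robot

A 7-joint arm with a two-finger parallel gripper is mounted at the origin on the work surface. World frame = base frame: x ahead of the robot, y to its left, z up, the work surface at z = 0. Lengths are in mm, angles in rad, forces in N, time in s.
With the tool pointing down it reaches from about 400 to 875 mm from the base axis. Payload 4.4 kg.
Tool frame: the origin (TCP) lies on the centre line of the jaws, within the pads' length; the fingertips stand 25 mm ahead of it and the grasp point (between the pads) lies 6 mm ahead of it (ctrl.finger_overhang is the distance from the TCP to the fingertips, in mm); z points along the fingers, y is the line along which they close (so a half turn about z gives the same grasp; the last joint's range is limited). The gripper opens to 85 mm and grips with 20 to 120 N. Pads are 22 mm wide; open, the fingers measure 114 mm over their backs; the gripper's body (76 mm by 85 mm) begins 54 mm behind the grasp point. The pads swing forward as they close: fully open they stand 13 mm farther back than shut.
Start: joints at [1.195, 0.628, 0.038, 1.517, -0.027, 0.996, -0.02], TCP at [198.192, -619.062, 233.413] pointing down, gripper open.
Joint ranges: [-3.06, 3.06], [-0.37, 2.12], [-1.25, 1.32], [0.18, 2.47], [-1.1, 4.24], [0.23, 1.98], [-2.94, 2.94]. Speed limits (rad/s): [2.57, 2.57, 3.14, 3.14, 3.14, 3.14, 3.14].

## Interface

Orientations are given as [roll, pitch, yaw] about the fixed x, y, z axes, in that order (R = Rz(yaw) Ry(pitch) Rx(roll)).
In Python, from cell import ctrl gives the robot as it stands. The module is installed in compiled form; this text tells all that it offers.
- The arm moves only by the tool play_rows, never from a script. Its argument "targets" is a list of rows, each a list of 5 numbers: the closure, from 0 (fully open) to 1 (shut), then the shift along the tool's x, y, z in cm, then the turn about the tool's z in degrees. In form: [[gripper, dx, dy, dz, spin], ...]. A call has 1 to 10 rows; each row is the pose to reach, as a shift and turn from the pose commanded when the call began, along the tool's axes at that moment; what a row does not reach only later rows make up. A row lasts 1/10 s, in which the tool goes at most 50 mm and 8.59 degrees, less where a joint would pass 70% of its speed; a pose out of reach is approached as far as the arm can. A call with a gripper value outside its range is refused whole. The fingers move at their own pace and stop on an object; the grip force is fixed at half the most. Time passes only in rows, so rows that repeat a pose let the fingers close. It gives the time, the measured TCP pose, the force, the opening and the grip force at its end, in the units of the state.
- ctrl.read_state(): the state, without advancing time (a new reading comes with each control period).
- ctrl.get_image(name): name is "scene" or "top"; returns (picture, depth): 480x640x3 uint8, red, green, blue; 480x640 float32, mm along the optical axis (not along the pixel's ray), 0 where there is no reading.
- ctrl.calibration(name): a dict with "vfov" (degrees; the focal length in pixels is half the picture's height over the tangent of half this angle, whatever the lens; pixels are square), "cx", "cy" (the principal point, pixels), "k1" (the pictures are not rectified: a ray, as slopes to the right and down, at radius r is drawn at 1 + k1 r^2 times it, then the intrinsics apply), "extrinsics" (4x4, takes a point from camera to world coordinates). Camera axes: x right, y down, z forward; pixel columns grow to the right and rows downward; lengths in mm; the calibration is good to about 2 mm. A picture is of the moment at which its call begins. calibration takes no time and is no camera call.
- ctrl.finish_job(): hands the job in; it is judged then, once.
Trained networks look in the newest picture that a camera, given by its name, has taken for a name from the list of things; names that differ only in an ending like _2 or _b are one class to them, and where a whole thing is asked for, a point or a joint stands for the part that bears it (a point fixed in the world has none). Each returns a list of dicts, best first, with "confidence" (0 to 1); they miss things now and then, are a little off and sometimes report something else, mostly with a low value. They report only what shows in the picture. A call takes as long as a camera call.
- ctrl.search_frame(camera, name): "bbox" ([left, top, right, bottom] in pixels, round what is visible of it).
- ctrl.trace(camera, name): "pixels" (480x640 bool, what is visible of it) and "bbox" ([left, top, right, bottom] in pixels, round what is visible of it).
The state is a dict: "clock": time; "qpos": joint angles; "qd": joint speeds; "tau": joint torques, N m; "eef_pos": TCP position; "tool_rot": TCP orientation; "force": force on the tool from outside, world axes, zero at the start; "torque": the same for the moment, N m; "width": finger opening in mm; "gripper_force": force on a finger pad.
Only numpy, scipy, OpenCV 4.12 (cv2) and the standard library are available. Lean on these libraries where they do the work, as an engineer would, in place of code of your own. Each camera call takes 0.05 s, during which the arm holds its last target. There are 200 camera calls.

## Working session

There is one attempt and no reset: what is moved stays moved. The work goes in short steps, Python scripts to look and compute and a tool call to move; the robot and the scene stay as the last step left them, time stands still between calls to the robot, and variables do not carry over. Pictures are saved under pics/ and viewed, at most 10 in all, crops included, and the job is handed in when it is done.

Besides the shell and the picture viewer there is one more tool, called as name(argument=value, ...) on one line, values as JSON. play_rows: Moves the arm, as the interface text tells. Its arguments: {"type":"object","properties":{"targets":{"type":"array"}},"required":["targets"]}

```bash
mkdir -p pics; cat > h.py <<'E'
import numpy as np, cv2
from cell import ctrl
from scipy.spatial.transform import Rotation as Ro
def pts(cam,depth,mask=None):
    c=ctrl.calibration(cam); f=240/np.tan(np.radians(c['vfov'])/2)
    K=np.array([[f,0,c['cx']],[0,f,c['cy']],[0,0,1.]])
    v,u=np.nonzero((depth>0) if mask is None else (mask&(depth>0)))
    p=cv2.undistortPoints(np.stack([u,v],1).astype(np.float64)[:,None],K,np.array([c['k1'],0,0,0.]))[:,0]
    d=depth[v,u].astype(float); P=np.c_[p*d[:,None],d,np.ones(len(d))]
    return (P@np.array(c['extrinsics']).T)[:,:3],u,v
def grab(cam,fn=None):
    im,d=ctrl.get_image(cam)
    if fn: cv2.imwrite('pics/'+fn,im[:,:,::-1])
    return im,d
E
python3 - <<'E'
from h import *
s=ctrl.read_state(); print({k:np.round(v,3) for k,v in s.items()}, ctrl.finger_overhang)
for cam in ['scene','top']:
    im,d=grab(cam,cam+'0.png'); print(cam,np.round(ctrl.calibration(cam)['extrinsics'],2).tolist())
    for n in ['chest','drawer_handle','drawer','flap_tab','flap','board','tube','pot','tape','water_jar','phone']:
        for r in ctrl.trace(cam,n)[:1]:
            P,_,_=pts(cam,d,r['pixels']&True)
            print(n,round(r['confidence'],2),np.round(r['bbox']),len(P), np.round(np.percentile(P,[2,50,98],axis=0)).tolist() if len(P) else '')
E
```

```text
{'clock': np.float64(0.0), 'qpos': array([ 1.195,  0.629,  0.038,  1.518, -0.027,  0.996, -0.02 ]), 'qd': array([-0.001,  0.001, -0.001,  0.001, -0.002, -0.   ,  0.001]), 'tau': array([ 0.0000e+00, -5.6341e+01,  1.2260e+00, -1.9345e+01,  1.1000e-02,
        1.0000e-02, -0.0000e+00]), 'eef_pos': array([ 198.015, -618.459,  232.499]), 'tool_rot': array([-3.14,  0.  ,  0.31]), 'force': array([ 0.111, -0.318, -0.259]), 'torque': array([ 0.001,  0.002, -0.015]), 'gripper_force': np.float64(0.0), 'width': np.float64(85.069)} 25.0
scene [[-0.28, 0.78, -0.57, 1149.25], [0.96, 0.23, -0.16, 140.49], [0.01, -0.59, -0.81, 908.5], [0.0, 0.0, 0.0, 1.0]]
chest 0.64 [151. 218. 293. 365.] 15217 [[637.0, -302.0, 13.0], [812.0, -168.0, 127.0], [914.0, -48.0, 130.0]]
drawer_handle 0.91 [207. 217. 288. 239.] 358 [[556.0, -311.0, -3.0], [627.0, -231.0, 114.0], [664.0, -97.0, 128.0]]
drawer 0.73 [187. 218. 288. 237.] 371 [[538.0, -307.0, -2.0], [624.0, -234.0, 113.0], [663.0, -100.0, 127.0]]
flap_tab 0.73 [148. 218. 292. 366.] 15101 [[639.0, -299.0, 18.0], [813.0, -168.0, 127.0], [914.0, -48.0, 130.0]]
fla
[... 1121 characters left out ...]
7.0, -317.0, -1.0], [636.0, -208.0, 96.0], [671.0, -98.0, 123.0]]
board 0.96 [235. 183. 309. 257.] 4263 [[555.0, 73.0, -3.0], [654.0, 173.0, 5.0], [754.0, 272.0, 14.0]]
tube 0.7 [369. 195. 385. 211.] 183 [[668.0, -156.0, 129.0], [680.0, -138.0, 199.0], [700.0, -121.0, 244.0]]
pot 0.64 [410. 188. 429. 206.] 257 [[684.0, -278.0, 139.0], [702.0, -257.0, 176.0], [725.0, -238.0, 185.0]]
tape 0.7 [258. 262. 285. 291.] 393 [[441.0, 117.0, -2.0], [479.0, 155.0, 19.0], [519.0, 194.0, 28.0]]
water_jar 0.75 [139. 225. 174. 253.] 644 [[546.0, 463.0, -2.0], [582.0, 510.0, 45.0], [613.0, 532.0, 94.0]]
phone 0.6 [464. 230. 493. 284.] 1137 [[482.0, -502.0, 1.0], [553.0, -464.0, 10.0], [624.0, -426.0, 17.0]]
```

```bash
python3 - <<'E'
from h import *
a=cv2.imread('pics/scene0.png')[160:400,100:400]; b=cv2.imread('pics/top0.png')[110:300,320:520]
o=np.zeros((600,800,3),np.uint8); a=cv2.resize(a,(450,360)); b=cv2.resize(b,(800-450,332)); o[:360,:450]=a;o[:332,450:]=b
cv2.imwrite('pics/c0.png',o[:360])
for cam in ['scene','top']:
    im,d=grab(cam); P,u,v=pts(cam,d)
    m=(abs(P[:,2]-128)<8)&(P[:,0]>560)&(P[:,0]<960)&(P[:,1]>-350)&(P[:,1]<0)
    Q=P[m]; 
    r=cv2.minAreaRect(Q[:,:2].astype(np.float32)); print(cam,'chest top',np.median(Q[:,2]),r)
    X=P[(P[:,0]>540)&(P[:,0]<720)&(P[:,1]>-350)&(P[:,1]<0)&(P[:,2]>60)&(P[:,2]<122)]
    # in guess of chest frame
    print(len(X), np.round(np.percentile(X,[1,10,50,90,99],axis=0)).tolist())
    H=X[(X[:,2]>75)&(X[:,2]<100)]; i=np.argsort(H[:,1])[::max(1,len(H)//25)]; print(np.round(H[i]).tolist())
E
```

```text
scene chest top 127.29517146147009 ((775.6653442382812, -181.98794555664062), (246.58975219726562, 241.9103546142578), 11.83503532409668)
520 [[589.0, -320.0, 63.0], [603.0, -262.0, 80.0], [641.0, -199.0, 110.0], [689.0, -77.0, 116.0], [717.0, -71.0, 119.0]]
[[607.0, -271.0, 90.0], [604.0, -267.0, 90.0], [608.0, -263.0, 89.0], [606.0, -261.0, 87.0], [618.0, -258.0, 88.0], [626.0, -257.0, 91.0], [606.0, -256.0, 90.0], [624.0, -253.0, 86.0], [607.0, -250.0, 93.0], [605.0, -246.0, 91.0], [607.0, -242.0, 92.0], [604.0, -238.0, 93.0], [598.0, -234.0, 91.0], [603.0, -231.0, 91.0], [601.0, -227.0, 89.0], [602.0, -224.0, 89.0], [599.0, -220.0, 90.0], [600.0, -216.0, 85.0], [585.0, -168.0, 91.0], [620.0, -95.0, 79.0], [642.0, -89.0, 92.0], [656.0, -86.0, 98.0], [664.0, -84.0, 83.0], [678.0, -81.0, 93.0], [692.0, -77.0, 84.0], [700.0, -75.0, 77.0], [712.0, -72.0, 84.0]]
top chest top 127.98098045210872 ((764.41845703125, -186.82577514648438), (263.56414794921875, 241.56655883789062), 11.584322929382324)
974 [[586.0, -324.0, 63.0], [600.0, -295.0, 79.0], [641.0, -204.0, 109.0], [671.0, -107.0, 120.0], [713.0, -78.0, 122.0]]
[[661.0, -328.0, 77.0], [675.0, -303.0, 85.0], [671.0, -283.0, 84.0], [606.0, -268.0, 87.0], [648.0, -263.0, 82.0], [607.0, -260.0, 83.0], [669.0, -258.0, 77.0], [643.0, -255.0, 98.0], [606.0, -248.0, 84.0], [662.0, -240.0, 79.0], [662.0, -231.0, 82.0], [640.0, -223.0, 95.0], [637.0, -215.0, 91.0], [655.0, -207.0, 86.0], [590.0, -201.0, 90.0], [587.0, -192.0, 90.0], [593.0, -184.0, 86.0], [649.0, -178.0, 84.0], [611.0, -175.0, 87.0], [605.0, -172.0, 86.0], [625.0, -169.0, 86.0], [646.0, -152.0, 81.0], [621.0, -131.0, 94.0], [637.0, -111.0, 80.0], [641.0, -90.0, 90.0], [713.0, -75.0, 98.0]]
```

View pics/c0.png

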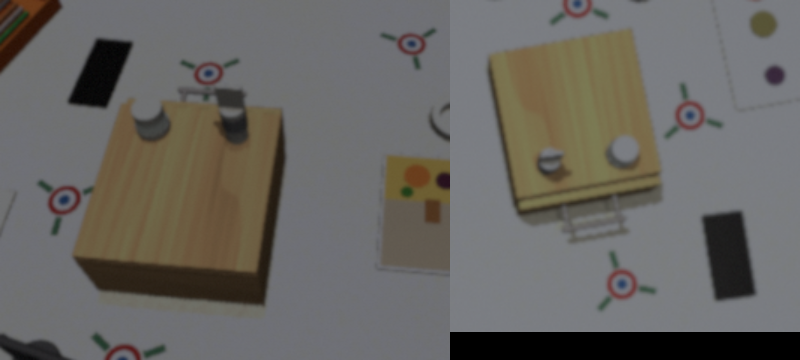

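The chest's front faces the robot with the bar handle in front of it (in the top crop, the handle runs about (570,235)–(625,225)). The tube and pot stand behind that edge on top. The fit gives a chest yaw of about 11.7°, with the handle near (597,-219,87).

```bash
cat >> h.py <<'E'
def mv(p,yaw):
    s=ctrl.read_state(); R=Ro.from_euler('xyz',s['tool_rot']); d=R.inv().apply(np.array(p,float)-s['eef_pos'])/10
    dy=(yaw-s['tool_rot'][2]+np.pi)%(2*np.pi)-np.pi
    print('dx dy dz cm',np.round(d,2),'spin',round(-np.degrees(dy),1),'at',np.round(s['eef_pos'],1),np.round(s['tool_rot'],3),'q',np.round(s['qpos'],2))
E
python3 -c "
from h import *
mv([597,-219,200],0.204+np.pi/2)"
```

```text
dx dy dz cm [ 50.18 -25.94   3.34] spin -83.9 at [ 198.2 -619.1  233.4] [ 3.142 -0.     0.31 ] q [ 1.2   0.63  0.04  1.52 -0.03  1.   -0.02]
```

play_rows(targets=[[0.3,25,-13,1.5,-42],[0.6,25,-13,1.5,-42],[0.6,25,-13,1.5,-42],[0.6,25,-13,1.5,-42],[0.6,50.2,-25.9,3,-84],[0.6,50.2,-25.9,3,-84],[0.6,50.2,-25.9,3,-84],[0.6,50.2,-25.9,3,-84],[0.6,50.2,-25.9,3,-84],[0.6,50.2,-25.9,3,-84]])

```text
clock: 2.3
eef_pos: [552.2, -264.4, 207.1]
tool_rot: [3.141, 0.001, 1.781]
force: [1.2, -0.6, 0.3]
width: 34.6
gripper_force: 0.0
```

```bash
python3 - <<'E'
from h import *
a=np.radians(11.7); o=np.array([655.7,-206.8]); M=np.array([[np.cos(a),np.sin(a)],[-np.sin(a),np.cos(a)]])
for cam in ['scene','top']:
    im,d=grab(cam); P,u,v=pts(cam,d); Q=np.c_[(P[:,:2]-o)@M.T,P[:,2]]
    H=Q[(Q[:,0]>-90)&(Q[:,0]<-35)&(abs(Q[:,1])<60)&(Q[:,2]>75)&(Q[:,2]<102)]
    print(cam,len(H)); print(np.round(H[np.argsort(H[:,1])][::max(1,len(H)//30)]).tolist())
    F=Q[(Q[:,0]>-40)&(Q[:,0]<5)&(abs(Q[:,1])<110)&(abs(Q[:,2]-116)<4)]; print('front',len(F),np.round(np.percentile(F,[2,10,50,90,98],axis=0)).tolist())
mv([597,-219,140],0.204+np.pi/2)
E
```

```text
scene 132
[[-59.0, -52.0, 91.0], [-57.0, -51.0, 83.0], [-64.0, -49.0, 89.0], [-44.0, -47.0, 88.0], [-50.0, -46.0, 88.0], [-45.0, -44.0, 91.0], [-63.0, -44.0, 90.0], [-38.0, -43.0, 89.0], [-41.0, -41.0, 89.0], [-41.0, -41.0, 93.0], [-45.0, -40.0, 87.0], [-53.0, -39.0, 89.0], [-58.0, -37.0, 91.0], [-55.0, -35.0, 87.0], [-63.0, -32.0, 88.0], [-54.0, -30.0, 88.0], [-58.0, -28.0, 92.0], [-55.0, -25.0, 91.0], [-56.0, -23.0, 91.0], [-56.0, -21.0, 90.0], [-55.0, -18.0, 89.0], [-55.0, -15.0, 93.0], [-56.0, -14.0, 88.0], [-59.0, -11.0, 92.0], [-59.0, -9.0, 88.0], [-58.0, -8.0, 94.0], [-55.0, -6.0, 90.0], [-56.0, -3.0, 92.0], [-56.0, -1.0, 92.0], [-57.0, 1.0, 92.0], [-59.0, 3.0, 93.0], [-58.0, 51.0, 92.0], [-57.0, 53.0, 90.0]]
front 217 [[-18.0, -106.0, 112.0], [-17.0, -56.0, 113.0], [-13.0, 2.0, 115.0], [-9.0, 98.0, 117.0], [-7.0, 107.0, 118.0]]
top 139
[[-55.0, -48.0, 88.0], [-60.0, -44.0, 90.0], [-39.0, -42.0, 89.0], [-65.0, -40.0, 90.0], [-65.0, -36.0, 92.0], [-58.0, -31.0, 95.0], [-57.0, -29.0, 91.0], [-60.0, -25.0, 94.0], [-62.0, -22.0, 92.0], [-64.0, -18.0, 94.0], [-60.0, -14.0, 90.0], [-56.0, -13.0, 83.0], [-64.0, -8.0, 84.0], [-65.0, -3.0, 97.0], [-67.0, -1.0, 88.0], [-64.0, 2.0, 95.0], [-66.0, 6.0, 99.0], [-58.0, 9.0, 86.0], [-62.0, 14.0, 96.0], [-66.0, 16.0, 84.0], [-60.0, 19.0, 95.0], [-66.0, 23.0, 96.0], [-58.0, 27.0, 90.0], [-58.0, 31.0, 97.0], [-58.0, 33.0, 93.0], [-50.0, 36.0, 83.0], [-53.0, 38.0, 89.0], [-59.0, 38.0, 86.0], [-47.0, 40.0, 91.0], [-38.0, 41.0, 92.0], [-49.0, 42.0, 85.0], [-52.0, 43.0, 86.0], [-43.0, 44.0, 87.0], [-66.0, 46.0, 89.0], [-66.0, 49.0, 91.0]]
front 268 [[-20.0, -85.0, 112.0], [-18.0, -67.0, 113.0], [-12.0, 10.0, 116.0], [-6.0, 89.0, 119.0], [-1.0, 107.0, 120.0]]
dx dy dz cm [2.79 4.69 6.75] spin 0.8 at [ 556.9 -256.8  207.1] [ 3.135 -0.005  1.789] q [ 0.62  0.62 -0.37  1.65  0.26  0.91  0.37]
```

play_rows(targets=[[0.6,2.8,4.7,3,1],[0.6,2.8,4.7,3,1],[0.6,2.8,4.7,3,1],[0.6,2.8,4.7,7,1],[0.6,2.8,4.7,7,1],[0.6,2.8,4.7,11.4,1],[0.6,2.8,4.7,11.4,1],[0.6,2.8,4.7,11.4,1],[0.6,2.8,4.7,11.4,1]])

```text
clock: 3.3
eef_pos: [592.4, -229.6, 95.4]
tool_rot: [3.139, 0.002, 1.758]
force: [-0.5, -0.6, 0.3]
width: 34.1
gripper_force: 0.0
```

```bash
python3 -c "
from h import *
mv([598,-219,92],0.204+np.pi/2)"
```

```text
dx dy dz cm [0.94 0.75 0.34] spin -1.0 at [ 592.4 -229.6   95.4] [3.139e+00 2.000e-03 1.758e+00] q [ 0.51  0.79 -0.3   1.67  0.32  0.73  0.23]
```

play_rows(targets=[[0.6,0.9,0.75,0.3,-1],[0.6,0.9,0.75,0.3,-1],[0.6,0.9,0.75,0.3,-1],[1,0.9,0.75,0.3,-1],[1,0.9,0.75,0.3,-1],[1,0.9,0.75,0.3,-1],[1,0.9,0.75,0.3,-1],[1,0.9,0.75,0.3,-1]])

```text
clock: 4.1
eef_pos: [596.3, -218.8, 90.5]
tool_rot: [-3.14, 0.0, 1.775]
force: [-2.1, 0.2, 5.2]
width: 5.2
gripper_force: 58.2
```

```bash
python3 -c "
from h import *
a=.204
s=ctrl.read_state();p=s['eef_pos']; mv(p-np.array([155*np.cos(a),155*np.sin(a),0]),0.204+np.pi/2)"
```

```text
dx dy dz cm [ 1.00e-02 -1.55e+01  2.00e-02] spin 0.0 at [ 596.3 -218.8   90.5] [-3.14   0.     1.775] q [ 0.49  0.8  -0.3   1.67  0.33  0.73  0.23]
```

play_rows(targets=[[1,0,-1.5,0,0],[1,0,-3,0,0],[1,0,-4.5,0,0],[1,0,-6,0,0],[1,0,-6,0,0]])

```text
clock: 4.6
eef_pos: [536.9, -231.0, 90.4]
tool_rot: [-3.141, -0.0, 1.775]
force: [-3.2, 0.8, 6.3]
width: 4.8
gripper_force: 60.0
```

```bash
python3 - <<'E'
from h import *
a=np.radians(11.7); o=np.array([655.7,-206.8]); M=np.array([[np.cos(a),np.sin(a)],[-np.sin(a),np.cos(a)]])
ims=[]
for cam in ['scene','top']:
    im,d=grab(cam); P,u,v=pts(cam,d); Q=np.c_[(P[:,:2]-o)@M.T,P[:,2]]
    F=Q[(Q[:,0]>-120)&(Q[:,0]<-3)&(abs(Q[:,1])<115)&(abs(Q[:,2]-116)<5)]; print(cam,'front',len(F),np.round(np.percentile(F,[2,10,50,90,98],axis=0)).tolist())
    ims.append(im[:,:,::-1])
cv2.imwrite('pics/c1.png',np.hstack([cv2.resize(ims[0][150:310,150:350],(400,320),interpolation=2),cv2.resize(ims[1][120:280,320:520],(400,320),interpolation=2)]))
E
```

```text
scene front 582 [[-103.0, -110.0, 111.0], [-76.0, -89.0, 112.0], [-69.0, 3.0, 114.0], [-63.0, 91.0, 116.0], [-61.0, 110.0, 118.0]]
top front 174 [[-79.0, 8.0, 111.0], [-78.0, 16.0, 112.0], [-72.0, 60.0, 116.0], [-66.0, 104.0, 120.0], [-64.0, 113.0, 121.0]]
```

View pics/c1.png

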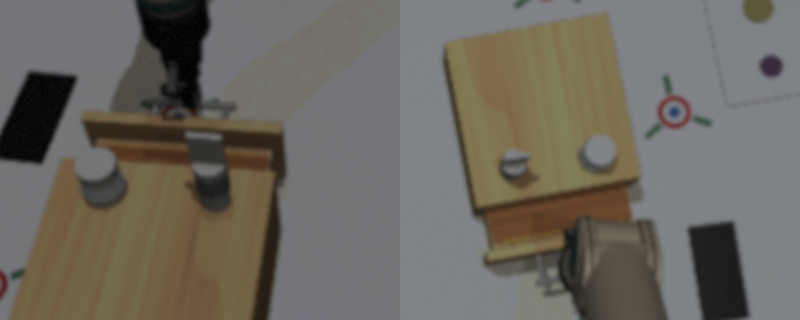

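The drawer is coming out: its front edge shows at about (185,120) in the left half and (520,255) in the right. I'll keep pulling.

play_rows(targets=[[1,0,-2,0,0],[1,0,-4,0,0],[1,0,-6,0,0],[1,0,-8,0,0],[1,0,-9,0,0],[1,0,-9.5,0,0],[1,0,-9.9,0,0],[1,0,-9.9,0,0]])

```text
clock: 5.5
eef_pos: [446.3, -249.6, 90.5]
tool_rot: [3.133, 0.001, 1.778]
force: [8.6, 4.7, -0.3]
width: 5.1
gripper_force: 58.8
```

play_rows(targets=[[1,0,-0.2,0,0],[1,0,0,0,0],[0.6,0,0.4,0,0],[0.6,0,0.4,0,0],[0.6,0,0.4,0,0],[0.6,0,0.4,-5,0],[0.6,0,0.4,-10,0],[0.6,0,0.4,-15,0],[0.6,0,0.4,-16,0],[0.6,0,0.4,-16,0]])

```text
clock: 6.5
eef_pos: [445.4, -251.0, 251.5]
tool_rot: [3.14, 0.003, 1.775]
force: [-1.0, 0.2, -0.5]
width: 34.3
gripper_force: 0.0
```

```bash
cat >> h.py <<'E'
A=np.radians(11.7); O=np.array([655.7,-206.8]); M=np.array([[np.cos(A),np.sin(A)],[-np.sin(A),np.cos(A)]])
def c2w(x,y,z): return np.r_[O+np.array([x,y])@M,z]
def cl(cam,d):
    P,u,v=pts(cam,d); return np.c_[(P[:,:2]-O)@M.T,P[:,2]]
E
python3 - <<'E'
from h import *
for cam in ['scene','top']:
    im,d=grab(cam,cam+'2.png'); Q=cl(cam,d)
    F=Q[(Q[:,0]>-200)&(Q[:,0]<-130)&(abs(Q[:,1])<115)&(abs(Q[:,2]-116)<4)]; print(cam,'front',len(F),np.round(np.percentile(F,[2,10,50,90,98],axis=0)).tolist())
    T=Q[(Q[:,0]>-150)&(Q[:,0]<-20)&(abs(Q[:,1])<40)&(Q[:,2]>90)&(Q[:,2]<118)]; print('tab',len(T),np.round(T[:25]).tolist(),np.round(np.percentile(T,[5,50,95],axis=0)).tolist())
p=c2w(-155+83,0,200); print(p); mv(p,A)
E
```

```text
scene front 452 [[-170.0, -110.0, 112.0], [-168.0, -91.0, 113.0], [-161.0, -0.0, 115.0], [-155.0, 92.0, 117.0], [-154.0, 110.0, 118.0]]
tab 82 [[-67.0, -10.0, 112.0], [-68.0, -8.0, 111.0], [-67.0, -5.0, 112.0], [-69.0, -3.0, 110.0], [-67.0, -0.0, 113.0], [-62.0, -11.0, 114.0], [-62.0, -8.0, 114.0], [-65.0, -7.0, 111.0], [-65.0, -5.0, 110.0], [-66.0, -3.0, 110.0], [-65.0, 0.0, 112.0], [-65.0, 2.0, 111.0], [-63.0, 6.0, 115.0], [-65.0, 7.0, 112.0], [-65.0, 10.0, 112.0], [-65.0, 12.0, 113.0], [-62.0, -11.0, 110.0], [-59.0, -8.0, 114.0], [-61.0, -6.0, 113.0], [-59.0, -3.0, 115.0], [-61.0, -1.0, 113.0], [-63.0, 0.0, 110.0], [-61.0, 3.0, 113.0], [-62.0, 6.0, 113.0], [-62.0, 8.0, 112.0]] [[-66.0, -10.0, 92.0], [-58.0, -1.0, 110.0], [-55.0, 10.0, 114.0]]
top front 194 [[-171.0, -111.0, 112.0], [-169.0, -15.0, 113.0], [-164.0, 37.0, 116.0], [-158.0, 100.0, 119.0], [-157.0, 112.0, 120.0]]
tab 184 [[-28.0, -32.0, 92.0], [-29.0, -35.0, 92.0], [-30.0, -26.0, 91.0], [-31.0, -28.0, 94.0], [-32.0, -19.0, 92.0], [-36.0, -39.0, 96.0], [-29.0, 10.0, 93.0], [-30.0, 6.0, 90.0], [-32.0, -4.0, 94.0], [-35.0, -19.0, 91.0], [-37.0, -33.0, 91.0], [-38.0, -36.0, 95.0], [-32.0, 13.0, 90.0], [-35.0, -4.0, 93.0], [-37.0, -19.0, 91.0], [-38.0, -21.0, 90.0], [-40.0, -30.0, 91.0], [-32.0, 25.0, 90.0], [-38.0, -7.0, 91.0], [-42.0, -27.0, 90.0], [-32.0, 39.0, 90.0], [-36.0, 22.0, 91.0], [-42.0, -12.0, 92.0], [-43.0, -17.0, 90.0], [-45.0, -29.0, 90.0]] [[-140.0, -32.0, 90.0], [-69.0, -2.0, 92.0], [-32.0, 34.0, 114.0]]
[ 585.19595764 -221.40068527  200.        ]
dx dy dz cm [-0.07 14.45  4.82] spin 90.0 at [ 443.7 -250.1  248.6] [-3.139e+00 -1.000e-03  1.775e+00] q [ 0.76  0.44 -0.43  1.87  0.23  0.88  0.43]
```

```bash
python3 -c "
from h import *
mv(c2w(-63,0.5,180),A)"
```

```text
dx dy dz cm [-0.02 15.36  6.82] spin 90.0 at [ 443.7 -250.1  248.6] [-3.139e+00 -1.000e-03  1.775e+00] q [ 0.76  0.44 -0.43  1.87  0.23  0.88  0.43]
```

play_rows(targets=[[0.45,0,7.5,2,45],[0.45,0,7.5,2,45],[0.45,0,7.5,2,45],[0.45,0,7.5,2,45],[0.45,0,7.5,2,45],[0.45,0,15.4,6,90],[0.45,0,15.4,6,90],[0.45,0,15.4,6,90],[0.45,0,15.4,6,90],[0.45,0,15.4,6,90]])

```text
clock: 7.6
eef_pos: [594.1, -218.1, 186.2]
tool_rot: [-3.139, 0.006, 0.27]
force: [-0.1, 0.0, -0.2]
width: 47.2
gripper_force: 0.0
```

play_rows(targets=[[0.45,0,0,0,0],[0.45,0,0,0,0],[0.45,0,0,0,0]])

```text
clock: 7.9
eef_pos: [595.3, -218.5, 188.9]
tool_rot: [-3.141, 0.002, 0.278]
force: [0.0, -0.1, -0.1]
width: 47.0
gripper_force: 0.0
```

```bash
python3 -c "
from h import *
print(ctrl.read_state()['width'])
mv(c2w(-63,0.5,116),A)"
```

```text
46.96980696812086
dx dy dz cm [-0.14  0.02  7.29] spin 4.2 at [ 595.3 -218.5  188.9] [-3.141e+00  2.000e-03  2.780e-01] q [ 0.3   0.65  0.01  1.61 -0.01  0.88 -0.98]
```

play_rows(targets=[[0.45,-0.1,0,3,4.2],[0.45,-0.1,0,6,4.2],[0.45,-0.1,0,7.2,4.2],[0.45,-0.1,0,7.2,4.2],[0.45,-0.1,0,7.2,4.2],[1,-0.1,0,7.2,4.2],[1,-0.1,0,7.2,4.2],[1,-0.1,0,7.2,4.2],[1,-0.1,0,7.2,4.2]])

```text
clock: 8.8
eef_pos: [595.3, -219.0, 118.5]
tool_rot: [3.141, -0.001, 0.203]
force: [0.2, -0.7, 0.2]
width: -0.3
gripper_force: 0.0
```

```bash
python3 - <<'E'
from h import *
s=ctrl.read_state();p=s['eef_pos'];R=Ro.from_euler('xyz',s['tool_rot'])
print(p-c2w(-63,0.5,116),s['tool_rot'])
L=np.hypot(83,26);t0=np.arctan2(26,83)
for th in np.arange(.1,1.7,.1):
    dx=L*np.cos(t0+th)-83; dz=L*np.sin(t0+th)-26
    w=np.r_[np.array([dx,0])@M,dz]; print(round(th,1),np.round(R.inv().apply(w)/10,1))
E
```

```text
[1.35121529 0.08390295 2.47035263] [ 3.14116228e+00 -8.14029897e-04  2.02660244e-01]
0.1 [-0.3  0.  -0.8]
0.2 [-0.7  0.  -1.6]
0.3 [-1.1  0.  -2.3]
0.4 [-1.7  0.  -3. ]
0.5 [-2.3  0.  -3.7]
0.6 [-2.9  0.  -4.2]
0.7 [-3.6  0.  -4.7]
0.8 [-4.4  0.  -5.2]
0.9 [-5.2  0.  -5.5]
1.0 [-6.   0.  -5.8]
1.1 [-6.8  0.  -6. ]
1.2 [-7.7  0.  -6.1]
1.3 [-8.6  0.  -6.1]
1.4 [-9.4  0.  -6. ]
1.5 [-10.3   0.   -5.9]
1.6 [-11.1   0.   -5.6]
```

```bash
python3 - <<'E'
from h import *
ims=[]
for cam in ['scene','top']:
    im,d=grab(cam); ims.append(im[:,:,::-1])
a=cv2.imread('pics/scene2.png'); b=cv2.imread('pics/top2.png')
f=lambda i,y,x:cv2.resize(i[y:y+100,x:x+133],(400,300),interpolation=2)
cv2.imwrite('pics/c3.png',np.vstack([np.hstack([f(a,150,180),f(b,185,330)]),np.hstack([f(ims[0],150,180),f(ims[1],185,330)])]))
E
```

```text
(no output)
```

View pics/c3.png

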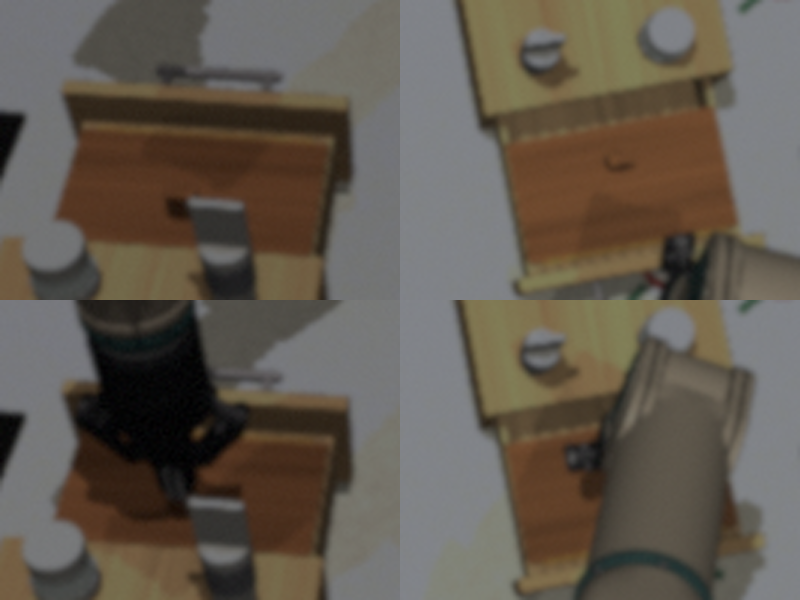

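In the top view the tab is at about crop (620,160), which is u≈403, v≈238. In the scene view it's at about (240,219). The fingers closed beside it, so I'll measure the tab from its pixels.

```bash
python3 - <<'E'
from h import *
def ray(cam,u,v,z):
    c=ctrl.calibration(cam); f=240/np.tan(np.radians(c['vfov'])/2)
    K=np.array([[f,0,c['cx']],[0,f,c['cy']],[0,0,1.]])
    p=cv2.undistortPoints(np.array([[[u,v]]],float),K,np.array([c['k1'],0,0,0.]))[0,0]
    E=np.array(c['extrinsics']); d=E[:3,:3]@np.r_[p,1]; w=E[:3,3]+d*(z-E[2,3])/d[2]
    return np.round(np.r_[(w[:2]-O)@M.T,z])
print('tab top',ray('top',330+(617-400)/3,185+153/3,113),'scene',ray('scene',180+180/3,150+200/3,113))
for uv in [(500,145),(715,108),(525,268),(738,228)]: print('flap corner',ray('top',330+(uv[0]-400)/3,185+uv[1]/3,85))
im,d=grab('scene'); Q=cl('scene',d)
print('finger/TCP tip pts',np.round(np.percentile(Q[(abs(Q[:,0]+63)<50)&(abs(Q[:,1])<40)&(Q[:,2]>95)&(Q[:,2]<112)],[5,50,95],axis=0)))
for v in range(212,228,2): print(v,np.round([d[v,u] for u in range(228,252,3)]))
E
```

```text
tab top [-60.  -0. 113.] scene [-53.   3. 113.]
flap corner [-29. 105.  85.]
flap corner [ -33. -107.   85.]
flap corner [-150.  105.   85.]
flap corner [-151. -104.   85.]
finger/TCP tip pts [[-59. -10.  97.]
 [-56.  -2. 106.]
 [-54.   7. 111.]]
212 [1054. 1053. 1001.  988.  986.  998. 1054. 1055.]
214 [1050. 1051. 1052.  995.  992. 1000. 1051. 1049.]
216 [1045. 1049. 1045. 1003. 1003.  847.  853. 1046.]
218 [1044. 1042. 1040. 1019. 1019.  846.  847.  845.]
220 [1041. 1040. 1042. 1022. 1023.  853.  851.  849.]
222 [1035. 1037. 1036. 1032. 1034. 1029.  858.  853.]
224 [1033. 1030. 1036. 1035. 1032. 1031.  862.  859.]
226 [1028. 1031. 1029. 1024. 1028. 1028.  866.  867.]
```

```bash
python3 - <<'E'
from h import *
s=ctrl.read_state(); print(s['eef_pos'],s['width'])
im,d=grab('scene'); P,u,v=pts('scene',d); Q=cl('scene',d)
for r in range(198,226,2):
    i=[np.nonzero((u==c)&(v==r))[0][0] for c in (237,240,243)]; print(r,np.round(Q[i]).tolist(),im[r,240])
E
```

```text
[ 595.04258228 -218.93628268  118.08531112] 0.07124565090477562
198 [[-44.0, 9.0, 190.0], [-43.0, 16.0, 192.0], [-63.0, 16.0, 168.0]] [1 0 1]
200 [[-44.0, 8.0, 183.0], [-45.0, 15.0, 183.0], [-58.0, 16.0, 167.0]] [5 7 4]
202 [[-49.0, 6.0, 171.0], [-49.0, 12.0, 171.0], [-54.0, 17.0, 166.0]] [5 5 6]
204 [[-49.0, 4.0, 163.0], [-50.0, 11.0, 163.0], [-54.0, 16.0, 158.0]] [4 4 5]
206 [[-52.0, 2.0, 152.0], [-47.0, 11.0, 159.0], [-54.0, 15.0, 152.0]] [9 7 6]
208 [[-49.0, 2.0, 149.0], [-52.0, 8.0, 147.0], [-54.0, 14.0, 145.0]] [18 18 21]
210 [[-50.0, 1.0, 141.0], [-50.0, 8.0, 142.0], [-53.0, 13.0, 139.0]] [27 26 25]
212 [[-52.0, -1.0, 132.0], [-50.0, 6.0, 134.0], [-53.0, 12.0, 131.0]] [32 31 32]
214 [[-49.0, -1.0, 128.0], [-49.0, 6.0, 128.0], [-55.0, 10.0, 121.0]] [33 32 32]
216 [[-50.0, -3.0, 119.0], [-48.0, 5.0, 122.0], [44.0, 47.0, 243.0]] [32 28 27]
218 [[-56.0, -7.0, 103.0], [-57.0, 0.0, 103.0], [46.0, 47.0, 240.0]] [28 18 10]
220 [[-55.0, -7.0, 97.0], [-55.0, -0.0, 98.0], [46.0, 46.0, 233.0]] [29 18 12]
222 [[-57.0, -9.0, 87.0], [-56.0, -2.0, 88.0], [-57.0, 5.0, 88.0]] [41 25 13]
224 [[-55.0, -10.0, 82.0], [-53.0, -2.0, 85.0], [-54.0, 5.0, 84.0]] [70 45 29]
```

The depth readings show the fingertips ending at about TCP height, 24 mm short of the stated overhang, and the tab is visible just below them. I'll reopen, go 25 mm lower and close again.

play_rows(targets=[[0.45,0,0,-0.5,0],[0.45,0,0,-0.5,0],[0.45,0,0,-0.5,0],[0.45,0,0,-0.5,0],[0.45,0,0,1.5,0],[0.45,0,0,2.4,0],[0.45,0,0,2.4,0],[1,0,0,2.4,0],[1,0,0,2.4,0],[1,0,0,2.4,0]])

```text
clock: 10.0
eef_pos: [595.5, -219.9, 94.7]
tool_rot: [3.14, -0.001, 0.202]
force: [0.1, -2.2, 0.6]
width: 22.1
gripper_force: 59.8
```

play_rows(targets=[[1,0,0,0,0],[1,0,0,0,0]])

```text
clock: 10.2
eef_pos: [595.5, -219.9, 94.6]
tool_rot: [3.14, -0.001, 0.202]
force: [0.6, -2.9, 2.3]
width: 22.3
gripper_force: 60.1
```

play_rows(targets=[[1,-0.3,0,-0.8,0],[1,-0.7,0,-1.6,0],[1,-1.1,0,-2.3,0],[1,-1.7,0,-3,0],[1,-2.3,0,-3.7,0],[1,-2.9,0,-4.2,0],[1,-2.9,0,-4.2,0]])

```text
clock: 10.9
eef_pos: [565.8, -225.9, 136.0]
tool_rot: [3.141, 0.0, 0.201]
force: [0.9, -6.2, -7.0]
width: 22.7
gripper_force: 59.5
```

Holding well. Continuing along the arc (shifts relative to the current pose).

play_rows(targets=[[1,-0.7,0,-0.5,0],[1,-1.5,0,-1.0,0],[1,-2.3,0,-1.3,0],[1,-3.1,0,-1.6,0],[1,-3.9,0,-1.8,0],[1,-4.8,0,-1.9,0],[1,-5.7,0,-1.9,0],[1,-5.7,0,-1.9,0]])

```text
clock: 11.7
eef_pos: [512.9, -236.8, 156.3]
tool_rot: [3.139, -0.005, 0.203]
force: [3.4, -3.5, 1.7]
width: 22.0
gripper_force: 58.7
```

play_rows(targets=[[1,-0.8,0,0.1,0],[1,-1.7,0,0.2,0],[1,-2.5,0,0.5,0],[1,-2.8,0,0.6,0],[1,-2.8,0,0.6,0]])

```text
clock: 12.2
eef_pos: [486.2, -242.3, 152.1]
tool_rot: [3.139, -0.006, 0.202]
force: [-1.0, -1.9, 18.2]
width: 22.2
gripper_force: 57.9
```

```bash
python3 - <<'E'
from h import *
ims=[]
for cam in ['scene','top']:
    im,d=grab(cam); ims.append(im[:,:,::-1]); Q=cl(cam,d)
    m=(Q[:,0]>-190)&(Q[:,0]<-60)&(abs(Q[:,1])<100)&(Q[:,2]>125)&(Q[:,2]<205)&(abs(Q[:,1])>50); print(cam,m.sum(),np.round(np.percentile(Q[m],[5,25,50,75,95],axis=0)).tolist())
f=lambda i,y,x:cv2.resize(i[y:y+100,x:x+133],(400,300),interpolation=2)
cv2.imwrite('pics/c4.png',np.hstack([f(ims[0],150,180),f(ims[1],185,330)]))
mv(c2w(-61,0,94),A)
E
```

```text
scene 863 [[-140.0, -94.0, 130.0], [-137.0, -74.0, 146.0], [-135.0, 51.0, 166.0], [-133.0, 75.0, 186.0], [-131.0, 95.0, 199.0]]
top 103 [[-144.0, 51.0, 132.0], [-141.0, 61.0, 150.0], [-138.0, 74.0, 178.0], [-135.0, 86.0, 198.0], [-132.0, 97.0, 203.0]]
dx dy dz cm [11.19 -0.08  5.87] spin -0.1 at [ 486.2 -242.4  152.1] [ 3.139 -0.006  0.202] q [ 0.4   0.58  0.02  1.9  -0.02  0.65 -0.94]
```

View pics/c4.png

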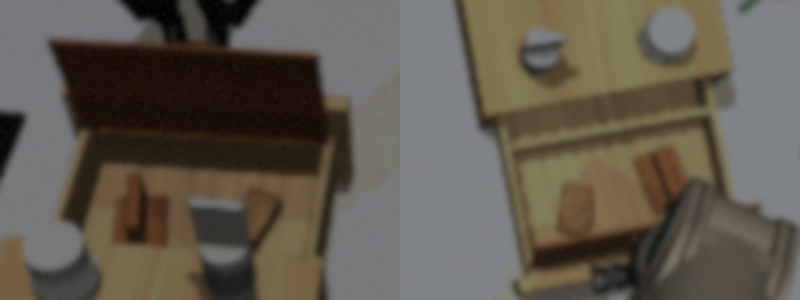

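The flap stands upright. The stamp, with its fin, shows in the right half at top crop (662,180), and the cork is in the left half at (577,208). I'll nudge the flap a bit further, release it and back off.

play_rows(targets=[[1,-0.5,0,0.1,0],[1,-1.0,0,0.3,0],[1,-1.0,0,0.3,0],[0.3,-1.0,0,0.3,0],[0.3,-1.0,0,0.3,0],[0.3,-1.0,0,0.3,0],[0.3,-3.5,0,0.3,0],[0.3,-6.5,0,0.3,0],[0.3,-6.5,0,0.3,0]])

```text
clock: 13.2
eef_pos: [414.5, -255.0, 145.2]
tool_rot: [-3.138, 0.006, 0.199]
force: [1.2, -0.7, -0.2]
width: 59.8
gripper_force: 0.0
```

play_rows(targets=[[0.3,0,0,-4,0],[0.3,0,0,-8,0],[0.3,0,0,-12,0],[0.3,0,0,-16,0],[0.3,0,0,-16,0],[0.3,0,0,-16,0]])

```text
clock: 13.8
eef_pos: [420.1, -254.5, 306.3]
tool_rot: [3.141, -0.001, 0.203]
force: [-0.4, -0.3, -0.4]
width: 60.2
gripper_force: 0.0
```

```bash
python3 - <<'E'
from h import *
for cam in ['scene','top']:
    im,d=grab(cam,cam+'5.png'); Q=cl(cam,d); P,u,v=pts(cam,d)
    m=(Q[:,0]>-190)&(Q[:,0]<-100)&(abs(Q[:,1])<100)&(Q[:,2]>125)&(Q[:,2]<205); a=Q[m]; print(cam,'flap',m.sum(),np.polyfit(a[:,2]-81,a[:,0],1))
    for n in ['stamp','cork_block']:
        for r in ctrl.trace(cam,n)[:2]:
            k=r['pixels'][v,u]; q=Q[k]; print(n,round(r['confidence'],2),np.round(r['bbox']),len(q),np.round(np.percentile(q,[3,50,97],axis=0)).tolist())
            if n=='stamp':
                t=q[(q[:,2]>60)&(q[:,2]<82)]; 
                if len(t)>5: print(' fin',len(t),np.round(t.mean(0),1),np.round(np.percentile(t,[3,97],axis=0),1).tolist(),cv2.minAreaRect(t[:,:2].astype(np.float32)),cv2.minAreaRect(q[:,:2].astype(np.float32)))
mv(c2w(-80,-50,250),A)
f=lambda i,y,x:cv2.resize(i[y:y+100,x:x+133],(400,300),interpolation=2)
cv2.imwrite('pics/c5.png',np.hstack([f(cv2.imread('pics/scene5.png'),150,180),f(cv2.imread('pics/top5.png'),185,330)]))
E
```

```text
scene flap 1974 [-4.69646538e-03 -1.44923665e+02]
stamp 0.88 [217. 208. 234. 232.] 343 [[-112.0, -72.0, 35.0], [-83.0, -45.0, 40.0], [-56.0, -28.0, 73.0]]
 fin 112 [-79.7 -48.1  70.2] [[-106.9, -56.8, 60.8], [-55.9, -40.8, 74.5]] ((-81.89156341552734, -49.37818145751953), (54.81293487548828, 12.343629837036133), 9.259185791015625) ((-63.392494201660156, -46.95340347290039), (131.74732971191406, 46.90007400512695), 11.451536178588867)
stamp 0.58 [258. 215. 275. 234.] 181 [[-119.0, 37.0, 29.0], [-99.0, 51.0, 45.0], [-70.0, 64.0, 49.0]]
cork_block 0.46 [259. 215. 275. 233.] 190 [[-135.0, 35.0, 27.0], [-101.0, 51.0, 45.0], [-70.0, 64.0, 50.0]]
top flap 248 [   0.20591084 -174.83732292]
stamp 0.85 [412. 234. 431. 256.] 326 [[-115.0, -78.0, 28.0], [-88.0, -49.0, 42.0], [-59.0, -30.0, 77.0]]
 fin 87 [-86.5 -51.2  71.7] [[-111.4, -58.8, 61.6], [-60.3, -43.3, 78.0]] ((-85.75157165527344, -51.68144226074219), (55.339046478271484, 12.124794006347656), 8.550758361816406) ((-86.1855697631836, -55.078033447265625), (62.24177551269531, 50.1681022644043), 9.30501651763916)
stamp 0.18 [376. 263. 432. 276.] 230 [[-176.0, -38.0, 80.0], [-150.0, 6.0, 172.0], [-146.0, 83.0, 206.0]]
 fin 6 [-151.7   13.6   80.1] [[-153.6, -31.6, 78.4], [-150.3, 63.9, 81.7]] ((-152.0187225341797, 17.79946517944336), (99.91313934326172, 2.373011350631714), 89.23645782470703) ((-158.13690185546875, 23.603736877441406), (143.36920166015625, 33.893367767333984), 83.4920883178711)
cork_block 0.45 [380. 247. 393. 262.] 185 [[-122.0, 23.0, 32.0], [-99.0, 42.0, 47.0], [-76.0, 58.0, 55.0]]
dx dy dz cm [16.15  5.11  5.43] spin -0.1 at [ 419.1 -254.5  304.7] [-3.14e+00  2.00e-03  2.03e-01] q [ 0.47  0.32  0.02  1.85 -0.01  0.98 -0.87]
```

View pics/c5.png

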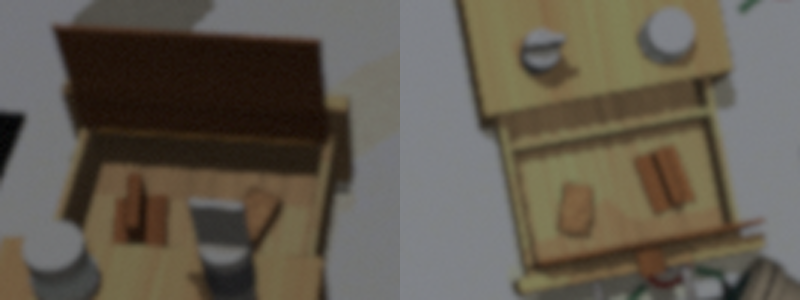

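```bash
python3 -c "
from h import *
mv(c2w(-83,-50.5,250),0.366)"
```

```text
dx dy dz cm [15.85  5.16  5.43] spin -9.4 at [ 419.1 -254.5  304.7] [-3.14e+00  2.00e-03  2.03e-01] q [ 0.47  0.32  0.02  1.85 -0.01  0.98 -0.87]
```

play_rows(targets=[[0.6,5,1.7,0,-4],[0.6,10,3.4,2,-9.4],[0.6,15.85,5.15,4,-9.4],[0.6,15.85,5.15,5.4,-9.4],[0.6,15.85,5.15,5.4,-9.4],[0.6,15.85,5.15,5.4,-9.4],[0.6,15.85,5.15,5.4,-9.4],[0.6,15.85,5.15,5.4,-9.4]])

```text
clock: 14.9
eef_pos: [584.6, -274.1, 253.2]
tool_rot: [3.14, -0.001, 0.366]
force: [0.0, 0.3, 0.1]
width: 34.0
gripper_force: 0.0
```

```bash
python3 -c "
from h import *
mv(c2w(-83,-50.5,47),0.366)"
```

```text
dx dy dz cm [ 0.03 -0.12 20.62] spin -0.0 at [ 584.6 -274.1  253.2] [ 3.14e+00 -1.00e-03  3.66e-01] q [ 0.41  0.6  -0.02  1.51  0.01  1.03 -0.82]
```

play_rows(targets=[[0.6,0,-0.1,4,0],[0.6,0,-0.1,8,0],[0.6,0,-0.1,12,0],[0.6,0,-0.1,15,0],[0.6,0,-0.1,17,0],[0.6,0,-0.1,17,0],[0.6,0,-0.1,17,0]])

```text
clock: 15.6
eef_pos: [585.2, -273.1, 83.2]
tool_rot: [3.141, -0.001, 0.366]
force: [-0.3, 0.2, -0.6]
width: 33.9
gripper_force: 0.0
```

play_rows(targets=[[0.6,0,0,1.5,0],[0.6,0,0,2.6,0],[0.6,0,0,3.4,0],[0.6,0,0,3.4,0],[0.6,0,0,3.4,0]])

```text
clock: 16.1
eef_pos: [584.8, -272.5, 47.7]
tool_rot: [-3.141, 0.0, 0.367]
force: [0.4, 0.7, -0.1]
width: 34.2
gripper_force: 0.0
```

play_rows(targets=[[1,0,0,0,0],[1,0,0,0,0],[1,0,0,0,0],[1,0,0,0,0],[1,0,0,0,0]])

```text
clock: 16.6
eef_pos: [585.3, -272.7, 48.4]
tool_rot: [3.141, -0.001, 0.367]
force: [-0.0, -1.1, 2.9]
width: 11.0
gripper_force: 59.6
```

play_rows(targets=[[1,0,0,-1,0],[1,0,0,-3,0],[1,0,0,-6,0],[1,0,0,-10,0],[1,0,0,-14,0],[1,0,0,-18,0],[1,0,0,-21,0],[1,0,0,-21.5,0],[1,0,0,-21.5,0],[1,0,0,-21.5,0]])

```text
clock: 17.6
eef_pos: [583.8, -272.1, 261.4]
tool_rot: [-3.139, 0.002, 0.367]
force: [0.3, -0.1, -1.1]
width: 11.2
gripper_force: 59.3
```

```bash
python3 - <<'E'
from h import *
mv([659.5,174,179],0.366)
im,d=grab('scene')
cv2.imwrite('pics/c6.png',cv2.resize(im[120:270,150:350,::-1],(600,450),interpolation=2))
P,u,v=pts('scene',d)
B=P[(P[:,0]>540)&(P[:,0]<780)&(P[:,1]>50)&(P[:,1]<300)]
for r in ctrl.trace('scene','board')[:1]:
    q=P[r['pixels'][v,u]]; print(cv2.minAreaRect(q[:,:2].astype(np.float32)))
E
```

```text
dx dy dz cm [ 23.08 -38.91   8.27] spin 0.0 at [ 583.8 -272.1  261.4] [-3.139e+00  2.000e-03  3.670e-01] q [ 0.41  0.59 -0.02  1.5   0.01  1.05 -0.82]
((654.7658081054688, 174.67010498046875), (204.18576049804688, 202.43820190429688), 10.834171295166016)
```

View pics/c6.png

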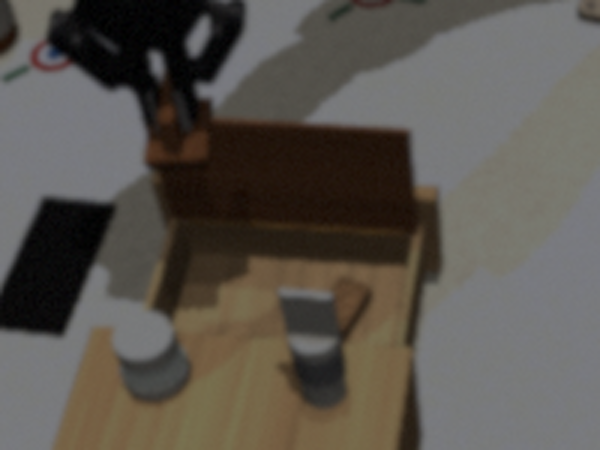

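The stamp is held level above the drawer, at about (180,140). The flap is up and the cork is still inside at about (350,305). Next I'll swing clear of the tube and move to the board.

play_rows(targets=[[1,0.5,-2,-0.5,0],[1,1.3,-5,-1,0],[1,2,-9,-1,0],[1,3,-13,-1,0],[1,3.9,-16.9,-1,0],[1,7,-20,-1,0],[1,10,-23.5,-1,0],[1,13,-27,-1,0],[1,16,-31,-1,0],[1,19,-35,-1,0]])

```text
clock: 18.7
eef_pos: [636.0, 125.2, 272.3]
tool_rot: [-3.141, 0.001, 0.367]
force: [0.8, 0.6, -1.2]
width: 10.9
gripper_force: 59.2
```

```bash
python3 -c "
from h import *
mv([655,174,178],0.366)"
```

```text
dx dy dz cm [ 3.53 -3.86  9.42] spin 0.1 at [636.  125.2 272.3] [-3.141e+00  1.000e-03  3.670e-01] q [-0.21  0.59 -0.05  1.47  0.03  1.08 -1.47]
```

play_rows(targets=[[1,1.5,-2,2,0],[1,3,-3.9,5,0],[1,3.5,-3.9,7.5,0],[1,3.5,-3.9,9,0],[1,3.5,-3.9,9.4,0],[1,3.5,-3.9,9.4,0],[1,3.5,-3.9,9.4,0],[1,3.5,-3.9,9.4,0],[1,3.5,-3.9,9.4,0],[1,3.5,-3.9,9.4,0]])

```text
clock: 19.7
eef_pos: [655.8, 171.2, 179.7]
tool_rot: [3.142, -0.001, 0.366]
force: [0.1, -0.4, -0.8]
width: 11.0
gripper_force: 59.2
```

```bash
python3 - <<'E'
from h import *
s=ctrl.read_state(); print(s['eef_pos'],s['width'],s['gripper_force'],np.abs(s['qd']).max())
im,d=grab('scene'); P,u,v=pts('scene',d); Q=cl('scene',d)
for r in ctrl.trace('scene','stamp')[:2]: print(r['confidence'],np.round(np.percentile(P[r['pixels'][v,u]],[5,50,95],axis=0)).tolist())
m=(Q[:,0]>-190)&(Q[:,0]<-100)&(abs(Q[:,1])<100)&(Q[:,2]>125)&(Q[:,2]<205); print('flap',m.sum(),np.polyfit(Q[m,2]-81,Q[m,0],1))
cv2.imwrite('pics/c7.png',cv2.resize(im[100:340,150:470,::-1],(640,480),interpolation=2))
E
```

```text
[655.81380332 171.1511603  179.67349556] 10.987593379611456 59.2072856426239 0.005632980951693702
0.67 [[652.0, 150.0, 165.0], [674.0, 174.0, 170.0], [685.0, 195.0, 203.0]]
0.16 [[495.0, -327.0, 86.0], [513.0, -235.0, 145.0], [532.0, -145.0, 198.0]]
flap 1968 [-4.57609921e-03 -1.44895429e+02]
```

View pics/c7.png

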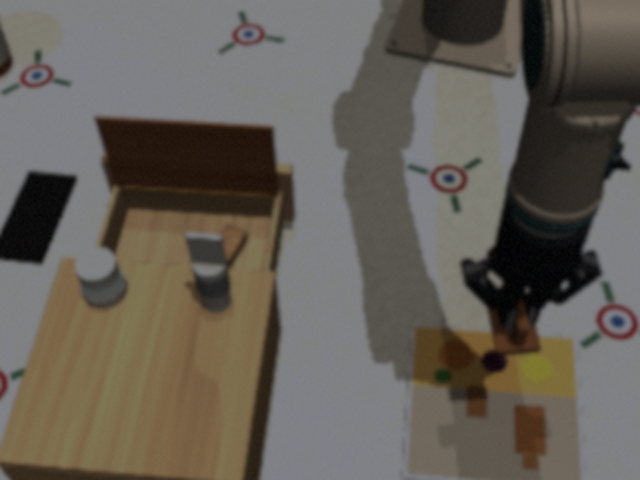

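The stamp is held level over the board, at about (515,330). The drawer is out, the flap is up and the cork is still in the drawer at about (235,240). Handing in.

```bash
python3 -c "
from cell import ctrl
print(ctrl.finish_job())"
```

```text
the job is handed in; nothing more can be done
None
```

The job is handed in, though the call returned no verdict: the stamp is held still and level about 16 cm above the middle of the board, with the drawer out, the flap up and the cork still in its compartment.

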